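Hold the tube labeller's tension arm back for threading

TASK

Get the tube labeller ready for threading: first turn the black tension knob until its pointer faces the index mark on the ring around it, and let go of it. Then push the sprung tension arm back by its white roller, over the click of its pawl and on nearly to the stop post, and keep it there: let go, it would drop back to the click, too far forward for threading, so finish while still holding the arm back with the gripper. Do not shift anything else lying on the bench or the machine.

Things in the scene. Friction and masses are not known exactly. Their poses are not given: they have to be found in the camera images.
- labeller: the fixed white machine, 220 (x) x 340 (y) x 50 mm high, origin at the centre of its underside; x points away from the robot at yaw 0. On its flat metal deck, 50 mm above the bench, in its frame: knob at (-55, -115) mm, arm pivot (10, 0), white roller at rest (-43, 97), pawl guide (11 mm high) along y from (10, -62) to (10, -109)
- stop_post (a point): top of the steel stop post, 10 mm across, 26 mm above the deck, that the tension arm's bar meets at the end of its swing, near the pivot
- idler (a point): top of the fixed steel idler roller, 20 mm across, on a 32 mm block at the deck's far left corner; 52 mm above the deck; leave it
- label_roll (a point): top centre of the paper label roll fixed on its spindle at the deck's far right, 72 mm across, 47 mm above the deck; leave it
- tension_knob (a joint): angle of the knob, rad, growing clockwise seen from above; at 0 its pointer faces the labeller's +y, at pi/2 its +x; range 0 to 2.4, stays where left (friction 0.05 N m). It starts between 0.1 and 0.6 and the index lies 0.5 to 1.4 rad clockwise of it
- knob_grip (a point): point on the knob's axis at the height to grip, 30 mm above the deck. The knob is a bar 44 mm long, 12 mm wide, from 11 to 35 mm above the deck, on a skirt 46 mm across; x axis along the bar to its pointer end, z up
- knob_pointer (a point): tip of the knob's small steel pointer, 32 mm from the knob's axis, 14 mm above the deck; x axis points outwards along the bar
- index_ring: fixed flat ring 86 mm across about the knob's axis, lying on the deck, origin on that axis; its x axis points from the axis to its one raised dark index mark (9 x 5 mm, 34 to 43 mm from the axis, top 10 mm above the deck). The knob is set when the pointer faces the mark; it stays where it is on the machine but differs from start to start
- pivot_axis (a point): point on the tension arm's vertical pivot axis, 40 mm above the deck
- tension_arm (a joint): angle of the tension arm, rad: 0 at rest, grows clockwise seen from above as the roller is pushed back (away from the robot); 0.95 at the stop post. Spring: about 5.5 N at the roller at rest, 10 N near the stop. The click takes up to about 4 N more between 0.36 and 0.64, and when let go the arm drops back onto the pawl at about 0.6, or further
- roller (a point): middle of the white roller: an upright post 18 mm across, from 12 to 62 mm above the deck, at the end of the tension arm, 110 mm from the pivot; this point lies 40 mm above the deck, x axis points outwards from the pivot. The arm itself is a flat bar 12 mm wide, 12 to 22 mm above the deck
- click_pawl (a joint): travel of the sprung pawl slider by the arm's tail, m: 0 seated, about 0.003 as the tooth passes it, 0 again past the click
- spare_core: loose cardboard ring, 28 mm across, 26 mm high, standing on the labeller's deck between knob and arm; origin at the centre of its underside; a bystander
- marker_pen: loose pen, 132 mm long, 14 mm thick, lying on the bench in front of the labeller; origin under its middle, x along it; a bystander
- tube_rack: white wire tube rack 200 x 100 mm, 92 mm high over the orange tube caps; origin at the centre of its underside; a bystander
- sanitiser: clear bottle, 60 mm across, 150 mm high; origin at the centre of its underside; a bystander
- specimen_jar: clear jar with a lid, 60 mm across, 70 mm high; origin at the centre of its underside; a bystander
- spare_roll: spare roll of labels, 76 mm across, 40 mm high, with a 24 mm bore; origin at the centre of its underside; a bystander

How it is judged:
By the outcome, as a careful person would: the job done as asked, in the order asked, and still so for the second after the job is handed in, while the arm keeps its last pose, push and grip.
It also fails if it takes over 48 s, if anything falls off the work surface, if the arm or the gripper's body presses on something with over 40 N, if the wrist force passes 120 N, or if a joint passes its speed limit or range.

ROBOT

A 6-joint arm with a two-finger parallel gripper is mounted at the origin on the work surface. World frame = base frame: x ahead of the robot, y to its left, z up, the work surface at z = 0. Lengths are in mm, angles in degrees, forces in N, time in s.
With the tool pointing down it reaches from about 325 to 850 mm from the base axis. Payload 15.5 kg.
Tool frame: the origin (TCP) lies on the centre line of the jaws, within the pads' length; the fingertips stand 17 mm ahead of it and the grasp point (between the pads) lies 2 mm behind it (bot.tcp_to_tips is the distance from the TCP to the fingertips, in mm); z points along the fingers, y is the line along which they close (so a half turn about z gives the same grasp; the last joint's range is limited). The gripper opens to 91 mm and grips with 3 to 60 N. Pads are 32 mm wide; open, the fingers measure 118 mm over their backs; the gripper's body (76 mm by 178 mm) begins 60 mm behind the grasp point.
Start: joints at [64.486, 28.281, 77.091, -0, 74.628, -5.472], TCP at [214.189, 587.154, 230.915] pointing down, gripper open.
Joint ranges: [-166.48, 166.48], [-47.26, 123.95], [12.59, 153.08], [-70.14, 250.14], [6.76, 159.57], [-176.63, 176.63]. Speed limits (degrees/s): [108.29, 108.29, 147.25, 172.46, 172.46, 172.46].

INTERFACE

Orientations are given as [roll, pitch, yaw] about the fixed x, y, z axes, in that order (R = Rz(yaw) Ry(pitch) Rx(roll)).
In Python, from station import bot gives the robot as it stands.
- The arm moves only by the shell command python3 -m jog 'ROWS' [OPENING] [FORCE]. ROWS is JSON, a list of rows, each an object of numbers: "dx", "dy", "dz": the shift along the tool's x, y, z in m; "yaw": the turn about the tool's z in degrees. A call has 1 to 20 rows; each row shifts and turns the commanded pose from where the row before left it, along the tool's axes as they then stand; what a row does not reach is not made up. A row lasts 1/12 s, in which the tool goes at most 41.7 mm and 7.16 degrees, less where a joint would pass 70% of its speed; a pose out of reach is approached as far as the arm can. A call is refused whole if a number of a shift passes 0.0417 or a number of a turn 7.16, either way. A call with a gripper value outside its range is refused whole. OPENING is the opening, from 0 (shut) to 1 (fully open), set as the call begins (- or left out, the last holds). The fingers move at their own pace and stop on an object; FORCE is the grip in N (left out, the last holds). Time passes only in rows, so rows that do not move let the fingers close. It gives the time, the measured TCP pose, the force, the opening and the grip force at its end, in the units of the state.
- bot.get_obs(): the state, without advancing time (a new reading comes with each control period).
- bot.snapshot(name): name is "side" or "top" or "wrist"; returns the picture (480x640x3 uint8, red, green, blue); there is no depth.
- bot.camera_model(name): a dict with "fx", "fy", "cx", "cy" (pixels), "T" (4x4, takes a point from camera to world coordinates); the wrist camera has in their place "T_tool_cam" (4x4, takes a point from camera to tool coordinates, whose origin is the TCP and whose axes are the flange's). Camera axes: x right, y down, z forward; pixel columns grow to the right and rows downward; lengths in mm; the calibration is good to about 2 mm. A picture is of the moment at which its call begins: read the wrist's pose just before it. camera_model takes no time and is no camera call.
- bot.hand_in(): hands the job in; it is judged then, once.
The state is a dict: "clock": time; "joint_pos": joint angles; "qvel": joint speeds; "tau": joint torques, N m; "eef_pos": TCP position; "ee_rot": TCP orientation; "force": force on the tool from outside, world axes, zero at the start; "wrist_torque": the same for the moment, N m; "grip_width": opening from 0.0 (shut) to 1.0 (fully open); "gripper_force": force on a finger pad.
Only numpy, scipy, OpenCV 4.12 (cv2) and the standard library are available. Lean on these libraries where they do the work, as an engineer would, in place of code of your own. Each camera call takes 0.05 s, during which the arm holds its last target. There are 200 camera calls.

## Working session

There is one attempt and no reset: what is moved stays moved. The work goes in short steps, Python scripts to look and compute and a shell command to move; the robot and the scene stay as the last step left them, time stands still between calls to the robot, and variables do not carry over. Pictures are saved under pics/ and viewed, at most 10 in all, crops included, and the job is handed in when it is done.

```bash
ls; mkdir -p pics; python3 - <<'E'
from station import bot
import cv2
for n in("top","side"):
    cv2.imwrite(f"pics/{n}0.png",bot.snapshot(n)[...,::-1])
    m=bot.camera_model(n);print(n,m['fx'],m['fy'],m['cx'],m['cy'],m['T'])
print(bot.camera_model("wrist"))
o=bot.get_obs();print(o)
E
```

```text
pics
top 521.2901678221378 521.2901678221378 314.1051498745639 229.84161216734475 [[ 6.42835256e-02 -9.77220802e-01  2.02255117e-01  2.75862194e+02]
 [-9.97913301e-01 -6.17183496e-02  1.89707446e-02 -5.36433813e+01]
 [-6.05575430e-03 -2.03052577e-01 -9.79149110e-01  1.32219617e+03]
 [ 0.00000000e+00  0.00000000e+00  0.00000000e+00  1.00000000e+00]]
side 517.9377424418685 517.9377424418685 320.0405642095134 237.17268409386554 [[ 9.74227238e-01 -1.52512696e-01  1.66196170e-01  3.80249528e+02]
 [-2.25555464e-01 -6.50644632e-01  7.25111230e-01 -7.98535770e+02]
 [-2.45402257e-03 -7.43909565e-01 -6.68275794e-01  7.87082576e+02]
 [ 0.00000000e+00  0.00000000e+00  0.00000000e+00  1.00000000e+00]]
{'fx': 406.9565584858669, 'fy': 406.9565584858669, 'cx': 311.2123997130552, 'cy': 238.11945714956747, 'T_tool_cam': array([[ 9.84544086e-04, -9.55096870e-01, -2.96292084e-01,
         8.48942111e+01],
       [ 9.99999500e-01,  8.87975253e-04,  4.60495625e-04,
        -2.83633031e-01],
       [-1.76717892e-04, -2.96292389e-01,  9.55097267e-01,
        -1.54878597e+02],
       [ 0.00000000e+00,  0.00000000e+00,  0.00000000e+00,
         1.00000000e+00]])}
{'clock': 0.1, 'joint_pos': array([ 6.44858644e+01,  2.83115850e+01,  7.71232974e+01, -1.12244256e-03,
        7.46269793e+01, -5.47208261e+00]), 'qvel': array([-0.03887723, -0.08436868, -0.18254431,  0.04886034,  0.10369982,
        0.04963077]), 'tau': array([ 2.60206929e-03, -8.80242348e+01, -3.82543123e+01,  7.11112982e-02,
        4.83105867e-02, -1.02619029e-05]), 'eef_pos': array([214.06436387, 586.8642866 , 230.39671813]), 'ee_rot': array([-1.79938317e+02, -4.82214032e-03,  1.59958243e+02]), 'force': array([-0.56430229, -0.43396362,  0.05627864]), 'wrist_torque': array([ 0.00664957,  0.01485569, -0.01298158]), 'gripper_force': 0.0, 'grip_width': 0.9971404408330944}
```

View pics/top0.png

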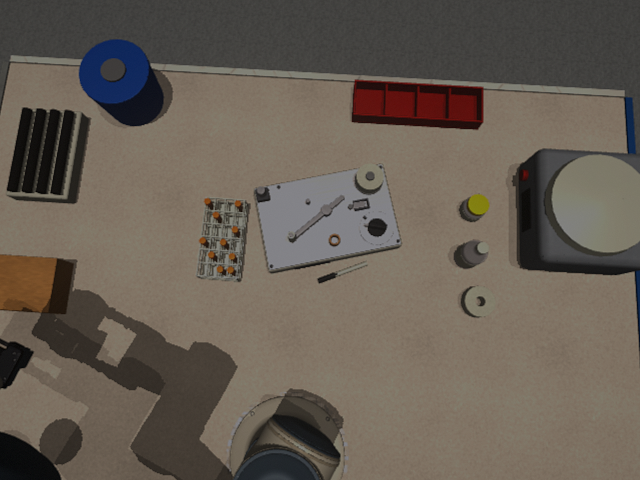

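View pics/side0.png

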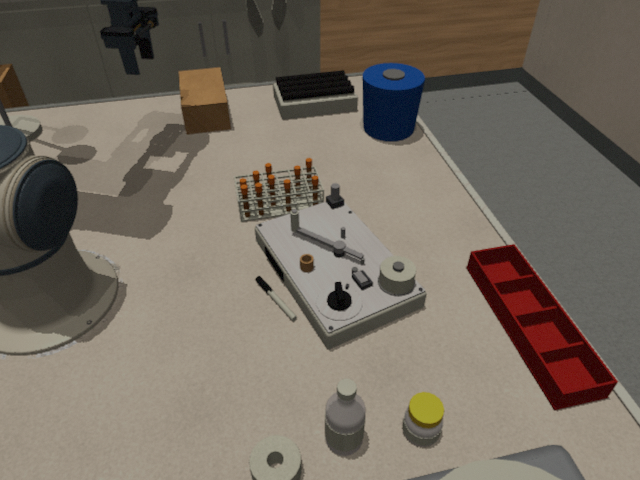

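The top view shows the labeller with deck corners near (257,191), (384,166), (400,246) and (268,271). The knob is at (376,228), roller (292,236), core (335,240) and label roll (369,178). The rack is left of the machine and the pen is in front.

```bash
cat > h.py <<'E'
import numpy as np,cv2
from scipy.spatial.transform import Rotation as R
from station import bot
def model(n,obs=None):
    m=bot.camera_model(n)
    if n=="wrist":
        T=np.eye(4);T[:3,:3]=R.from_euler('xyz',obs['ee_rot'],degrees=True).as_matrix();T[:3,3]=obs['eef_pos']
        m['T']=T@m['T_tool_cam']
    return m
def ray(m,uv,z):
    d=m['T'][:3,:3]@[(uv[0]-m['cx'])/m['fx'],(uv[1]-m['cy'])/m['fy'],1]
    o=m['T'][:3,3];return o+d*(z-o[2])/d[2]
def proj(m,p):
    q=m['T'][:3,:3].T@(np.array(p)-m['T'][:3,3]);return np.array([m['fx']*q[0]/q[2]+m['cx'],m['fy']*q[1]/q[2]+m['cy']])
def delta(obs,target,yaw=None):
    Rm=R.from_euler('xyz',obs['ee_rot'],degrees=True)
    return Rm.inv().apply(np.array(target)-obs['eef_pos'])
E
python3 - <<'E'
from h import *
m=model("top");im=cv2.imread("pics/top0.png")
c=[ray(m,p,50) for p in[(257,191),(384,166),(400,246),(268,271)]]
print(np.round(c)) # far-left, far-right, near-right, near-left
ctr=np.mean(c,0);yx=(c[0]+c[3]-c[1]-c[2]);print(ctr,np.degrees(np.arctan2(-yx[0],yx[1])))
yaw=np.arctan2(-yx[0],yx[1]);Rz=np.array([[np.cos(yaw),-np.sin(yaw)],[np.sin(yaw),np.cos(yaw)]])
for k,p in dict(knob=(-55,-115),roller=(-43,97),pivot=(10,0)).items():print(k,ctr[:2]+Rz@p)
print('knob seen',ray(m,(376.5,228),80),'roller seen',ray(m,(292,236),112),'core',ray(m,(335,240),76))
E
```

```text
[[ 630.  122.   50.]
 [ 716. -197.   50.]
 [ 511. -244.   50.]
 [ 429.   77.   50.]]
[571.469174   -60.27883687  50.        ] 14.810693582773581
knob [ 547.69352369 -185.51748287]
roller [505.10207771  22.50647904]
pivot [581.13693096 -57.72257487]
knob seen [ 546.59194137 -180.83024396   80.        ] roller seen [507.69776902  21.04072554 112.        ] core [511.31186756 -81.8170384   76.        ]
```

```bash
python3 -m jog '[{"dx":-0.0275,"dy":-0.029},{"dx":-0.0275,"dy":-0.029},{"dx":-0.0275,"dy":-0.029},{"dx":-0.0275,"dy":-0.029},{"dx":-0.0275,"dy":-0.029},{"dx":-0.0275,"dy":-0.029},{"dx":-0.0275,"dy":-0.029},{"dx":-0.0275,"dy":-0.029},{"dx":-0.0275,"dy":-0.029},{"dx":-0.0275,"dy":-0.029},{"dx":-0.0275,"dy":-0.029},{"dx":-0.0275,"dy":-0.029},{"dx":-0.0275,"dy":-0.029},{"dx":-0.0275,"dy":-0.029},{"dx":-0.0275,"dy":-0.029},{"dx":-0.0275,"dy":-0.029},{"dx":-0.0275,"dy":-0.029},{"dx":-0.0275,"dy":-0.029},{"dx":-0.0275,"dy":-0.029},{"dx":-0.0275,"dy":-0.029}]' 0.5
python3 -m jog '[{"dx":-0.026,"dy":-0.03,"dz":0.01},{"dz":0.01,"yaw":7.1},{"dz":0.01,"yaw":7.1},{"yaw":7.1},{"yaw":7.1},{"yaw":7.1},{"yaw":7.1},{"yaw":7.1},{"yaw":7.1},{"yaw":7.1},{"yaw":7.1},{"yaw":7.1},{},{},{}]'
python3 - <<'E'
from h import *
o=bot.get_obs();cv2.imwrite("pics/w1.png",bot.snapshot("wrist")[...,::-1]);np.save("o1.npy",o,allow_pickle=True);print(o)
E
```

```text
{'clock': 0.1, 'joint_pos': array([ 6.44858644e+01,  2.83115850e+01,  7.71232974e+01, -1.12244256e-03,
        7.46269793e+01, -5.47208261e+00]), 'qvel': array([-0.03887723, -0.08436868, -0.18254431,  0.04886034,  0.10369982,
        0.04963077]), 'tau': array([ 2.60206929e-03, -8.80242348e+01, -3.82543123e+01,  7.11112982e-02,
        4.83105867e-02, -1.02619029e-05]), 'eef_pos': array([214.06436387, 586.8642866 , 230.39671813]), 'ee_rot': array([-1.79938317e+02, -4.82214032e-03,  1.59958243e+02]), 'force': array([-0.56430229, -0.43396362,  0.05627864]), 'wrist_torque': array([ 0.00664957,  0.01485569, -0.01298158]), 'gripper_force': 0.0, 'grip_width': 0.9971404408330944}$[0]: bad value
$[0]: bad value
```

View pics/w1.png

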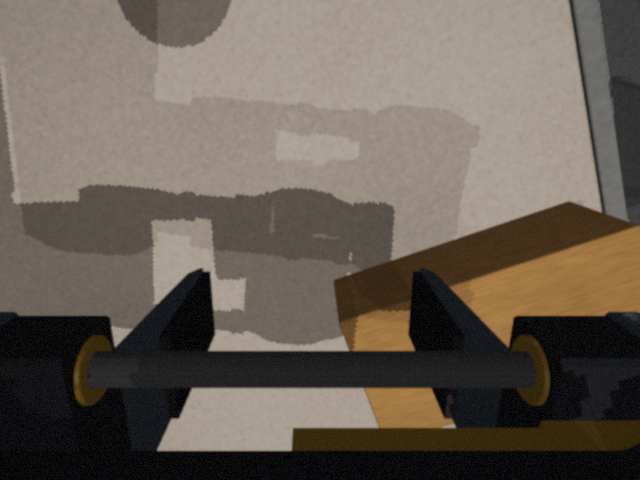

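The move was refused, so nothing has moved and the wrist view still shows the start area with the fingers at rows 270–480. I'll resend with all four keys in every row.

```bash
python3 -m jog '[{"dx":-0.0275,"dy":-0.029,"dz":0,"yaw":0},{"dx":-0.0275,"dy":-0.029,"dz":0,"yaw":0},{"dx":-0.0275,"dy":-0.029,"dz":0,"yaw":0},{"dx":-0.0275,"dy":-0.029,"dz":0,"yaw":0},{"dx":-0.0275,"dy":-0.029,"dz":0,"yaw":0},{"dx":-0.0275,"dy":-0.029,"dz":0,"yaw":0},{"dx":-0.0275,"dy":-0.029,"dz":0,"yaw":0},{"dx":-0.0275,"dy":-0.029,"dz":0,"yaw":0},{"dx":-0.0275,"dy":-0.029,"dz":0,"yaw":0},{"dx":-0.0275,"dy":-0.029,"dz":0,"yaw":0},{"dx":-0.0275,"dy":-0.029,"dz":0,"yaw":0},{"dx":-0.0275,"dy":-0.029,"dz":0,"yaw":0},{"dx":-0.0275,"dy":-0.029,"dz":0,"yaw":0},{"dx":-0.0275,"dy":-0.029,"dz":0,"yaw":0},{"dx":-0.0275,"dy":-0.029,"dz":0,"yaw":0},{"dx":-0.0275,"dy":-0.029,"dz":0,"yaw":0},{"dx":-0.0275,"dy":-0.029,"dz":0,"yaw":0},{"dx":-0.0275,"dy":-0.029,"dz":0,"yaw":0},{"dx":-0.0275,"dy":-0.029,"dz":0,"yaw":0},{"dx":-0.0275,"dy":-0.029,"dz":0,"yaw":0}]' 0.5 && 
python3 -m jog '[{"dx":-0.026,"dy":-0.030,"dz":0.01,"yaw":0},{"dx":0,"dy":0,"dz":0.01,"yaw":7.1},{"dx":0,"dy":0,"dz":0.01,"yaw":7.1},{"dx":0,"dy":0,"dz":0,"yaw":7.1},{"dx":0,"dy":0,"dz":0,"yaw":7.1},{"dx":0,"dy":0,"dz":0,"yaw":7.1},{"dx":0,"dy":0,"dz":0,"yaw":7.1},{"dx":0,"dy":0,"dz":0,"yaw":7.1},{"dx":0,"dy":0,"dz":0,"yaw":7.1},{"dx":0,"dy":0,"dz":0,"yaw":7.1},{"dx":0,"dy":0,"dz":0,"yaw":7.1},{"dx":0,"dy":0,"dz":0,"yaw":7.1},{"dx":0,"dy":0,"dz":0,"yaw":0},{"dx":0,"dy":0,"dz":0,"yaw":0},{"dx":0,"dy":0,"dz":0,"yaw":0}]'
python3 - <<'E'
from h import *
o=bot.get_obs();cv2.imwrite("pics/w2.png",bot.snapshot("wrist")[...,::-1]);np.save("o2.npy",o,allow_pickle=True)
E
```

```text
clock: 1.82
eef_pos: [532.4, -148.3, 230.8]
ee_rot: [180.0, -0.0, 159.9]
force: [1.0, 1.0, 0.6]
grip_width: 0.499
gripper_force: 0.0
clock: 3.07
eef_pos: [546.2, -183.3, 200.8]
ee_rot: [-180.0, -0.0, 82.1]
force: [0.5, 0.7, 0.3]
grip_width: 0.502
gripper_force: 0.0
```

View pics/w2.png

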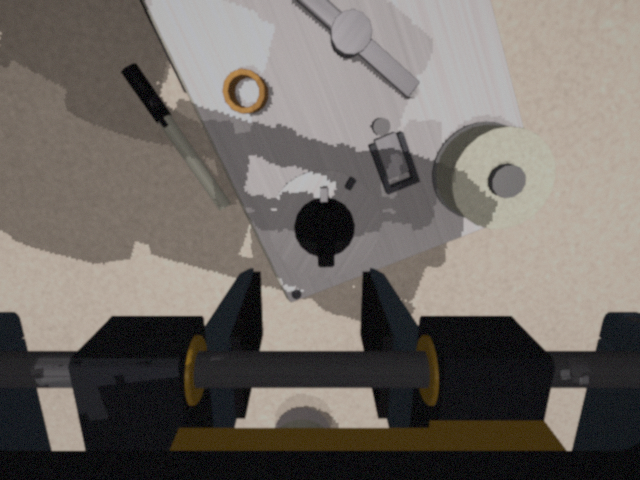

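The wrist view shows the knob skirt near (324,228), with the pointer at about (324,190) and the index mark at (350,183). The core is at (245,91) and the label roll at (507,180). An enlarged crop will give finer pixels.

```bash
python3 - <<'E'
from h import *
im=cv2.imread("pics/w2.png");c=im[165:285,265:385]
cv2.imwrite("pics/w2c.png",cv2.resize(np.clip(c*2.2,0,255).astype(np.uint8),(600,600),interpolation=cv2.INTER_NEAREST))
E
```

```text
(no output)
```

View pics/w2c.png

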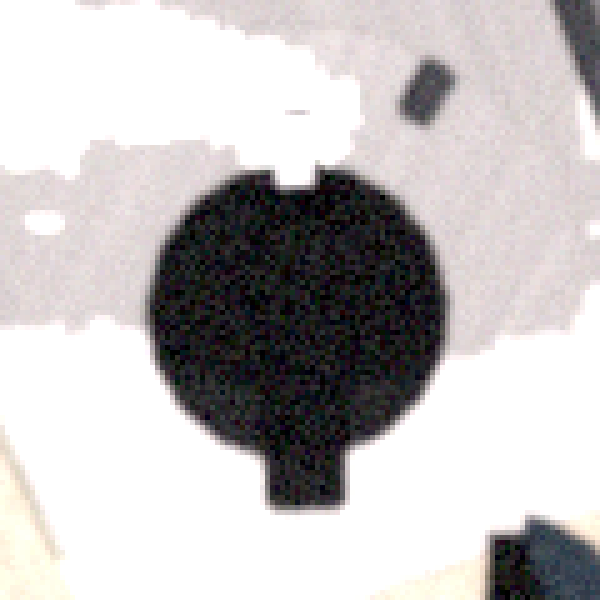

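```bash
python3 - <<'E'
from h import *
o=np.load("o2.npy",allow_pickle=True).item();m=model("wrist",o)
P=lambda u,v,z:ray(m,(265+u/5,165+v/5),z)
c=P(297,310,61);b=P(306,508,85);p=P(296,180,64);p2=P(297,112,64);k=P(427,92,60)
a=lambda v:np.degrees(np.arctan2(v[1],v[0]))
print('c',c,'bar end',b,np.linalg.norm((b-c)[:2]),'k',k,np.linalg.norm((k-c)[:2]))
print('angles: bar',a(c-b),'ptr',a(p-c),a(p2-c),np.linalg.norm((p2-c)[:2]),'b->p',a(p2-b),'mark',a(k-c))
print('core',ray(m,(245,91),76),'tool delta knob',delta(o,[c[0],c[1],82]),o['eef_pos'],o['ee_rot'],o['joint_pos'])
E
```

```text
c [ 555.71020818 -182.987854     61.        ] bar end [ 553.4208947  -205.41760191   85.        ] 22.546275686903847 k [ 578.70341991 -153.04926056   60.        ] 37.74926705219897
angles: bar 84.17223288635323 ptr 83.37985774316218 82.89170636662378 30.560919211406237 b->p 83.43534071319313 mark 52.47528962383875
core [516.46942658 -81.09934434  76.        ] tool delta knob [  1.58325533   9.434678   118.82802654] [ 546.17283573 -183.27546315  200.83002796] [-1.79987044e+02 -4.65233287e-03  8.21172678e+01] [-2.44883826e+01  2.61405966e+01  8.63290571e+01  8.17713276e-04
  6.75440915e+01 -1.66059633e+01]
```

```bash
python3 -m jog '[{"dx":0.0015,"dy":0.0095,"dz":0.01,"yaw":-1.3},{"dx":0,"dy":0,"dz":0.03,"yaw":0},{"dx":0,"dy":0,"dz":0.03,"yaw":0},{"dx":0,"dy":0,"dz":0,"yaw":0},{"dx":0,"dy":0,"dz":0,"yaw":0}]'
python3 - <<'E'
from h import *
o=bot.get_obs();cv2.imwrite("pics/w3.png",bot.snapshot("wrist")[...,::-1])
E
```

```text
clock: 3.53
eef_pos: [555.4, -182.8, 129.8]
ee_rot: [-179.8, -0.1, 83.3]
force: [0.0, 0.0, 0.4]
grip_width: 0.5
gripper_force: 0.0
```

View pics/w3.png

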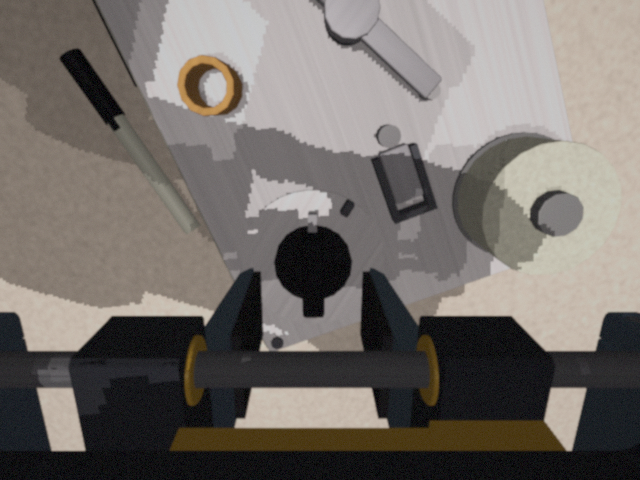

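The knob is centred between the fingers: skirt (313,262), pointer (312,218), mark (347,208). Next I descend and grip.

```bash
python3 - <<'E'
from h import *
o=bot.get_obs();m=model("wrist",o)
c=ray(m,(313,262),61);p=ray(m,(312.5,217),64);k=ray(m,(347,208),60)
a=lambda v:np.degrees(np.arctan2(v[1],v[0]))
print(c,a(p-c),a(k-c),np.linalg.norm((k-c)[:2]))
E
python3 -m jog '[{"dx":0,"dy":0,"dz":0.025,"yaw":0},{"dx":0,"dy":0,"dz":0.02,"yaw":0},{"dx":0,"dy":0,"dz":0.005,"yaw":0},{"dx":0,"dy":0,"dz":0,"yaw":0}]' && python3 -m jog '[{"dx":0,"dy":0,"dz":0,"yaw":0},{"dx":0,"dy":0,"dz":0,"yaw":0},{"dx":0,"dy":0,"dz":0,"yaw":0},{"dx":0,"dy":0,"dz":0,"yaw":0},{"dx":0,"dy":0,"dz":0,"yaw":0},{"dx":0,"dy":0,"dz":0,"yaw":0}]' 0 15
```

```text
[ 556.84262875 -183.5464085    61.        ] 83.96240677151995 52.51516712167178 37.70492693878893
clock: 3.92
eef_pos: [556.0, -183.2, 81.2]
ee_rot: [-180.0, -0.0, 83.2]
force: [-0.1, 0.5, 0.2]
grip_width: 0.5
gripper_force: 0.0
clock: 4.42
eef_pos: [556.0, -183.2, 81.4]
ee_rot: [180.0, 0.0, 83.2]
force: [-0.8, 0.5, 6.9]
grip_width: 0.131
gripper_force: 15.0
```

```bash
python3 -m jog '[{"dx":0,"dy":0,"dz":0,"yaw":5},{"dx":0,"dy":0,"dz":0,"yaw":6},{"dx":0,"dy":0,"dz":0,"yaw":6},{"dx":0,"dy":0,"dz":0,"yaw":6},{"dx":0,"dy":0,"dz":0,"yaw":5},{"dx":0,"dy":0,"dz":0,"yaw":2.7},{"dx":0,"dy":0,"dz":0,"yaw":0},{"dx":0,"dy":0,"dz":0,"yaw":0},{"dx":0,"dy":0,"dz":0,"yaw":0}]' && python3 -m jog '[{"dx":0,"dy":0,"dz":0,"yaw":0},{"dx":0,"dy":0,"dz":0,"yaw":0},{"dx":0,"dy":0,"dz":0,"yaw":0},{"dx":0,"dy":0,"dz":-0.01,"yaw":0},{"dx":0,"dy":0,"dz":-0.03,"yaw":0},{"dx":0,"dy":0,"dz":-0.03,"yaw":0},{"dx":0,"dy":0,"dz":0,"yaw":0},{"dx":0,"dy":0,"dz":0,"yaw":0}]' 0.5
python3 - <<'E'
from h import *
o=bot.get_obs();im=bot.snapshot("wrist")[...,::-1];cv2.imwrite("pics/w4.png",im)
np.save("o4.npy",o,allow_pickle=True)
cv2.imwrite("pics/w4c.png",cv2.resize(np.clip(im[170:320,240:390]*2.0,0,255).astype(np.uint8),(600,600),interpolation=cv2.INTER_NEAREST))
E
```

```text
clock: 5.17
eef_pos: [556.3, -183.4, 81.4]
ee_rot: [179.9, -0.0, 52.5]
force: [-0.5, -0.0, 5.9]
grip_width: 0.127
gripper_force: 15.0
clock: 5.83
eef_pos: [556.8, -183.6, 153.1]
ee_rot: [179.8, -0.0, 52.5]
force: [-0.8, -0.3, 0.1]
grip_width: 0.5
gripper_force: 0.0
```

View pics/w4c.png

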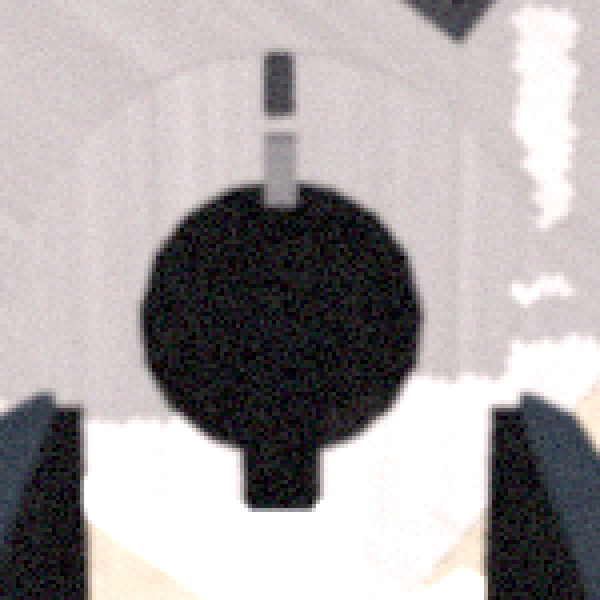

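The pointer (281,150) and the index mark (279,85) line up with the knob centre (282,315), to within about 1°, and the knob is released. Next the roller.

```bash
python3 -m jog '[{"dx":0,"dy":0,"dz":-0.025,"yaw":0},{"dx":0,"dy":0,"dz":-0.022,"yaw":0},{"dx":0.0232,"dy":-0.0268,"dz":0,"yaw":0},{"dx":0.0232,"dy":-0.0268,"dz":0,"yaw":0},{"dx":0.0232,"dy":-0.0268,"dz":0,"yaw":0},{"dx":0.0232,"dy":-0.0268,"dz":0,"yaw":0},{"dx":0.0232,"dy":-0.0268,"dz":0,"yaw":0},{"dx":0.0232,"dy":-0.0268,"dz":0,"yaw":0}]' && python3 -m jog '[{"dx":0,"dy":0,"dz":0,"yaw":-6.75},{"dx":0,"dy":0,"dz":0,"yaw":-6.75},{"dx":0,"dy":0,"dz":0,"yaw":-6.75},{"dx":0,"dy":0,"dz":0,"yaw":-6.75},{"dx":0,"dy":0,"dz":0,"yaw":-6.75},{"dx":0,"dy":0,"dz":0,"yaw":-6.75},{"dx":0,"dy":0,"dz":0,"yaw":-6.75},{"dx":0,"dy":0,"dz":0,"yaw":-6.75},{"dx":0,"dy":0,"dz":0,"yaw":-6.75},{"dx":0,"dy":0,"dz":0,"yaw":-6.75},{"dx":0,"dy":0,"dz":0,"yaw":-6.75},{"dx":0,"dy":0,"dz":0,"yaw":-6.75},{"dx":0,"dy":0,"dz":0,"yaw":0},{"dx":0,"dy":0,"dz":0,"yaw":0}]'
python3 - <<'E'
from h import *
o=bot.get_obs();im=bot.snapshot("wrist")[...,::-1];cv2.imwrite("pics/w5.png",im)
np.save("o5.npy",o,allow_pickle=True)
E
```

```text
clock: 6.55
eef_pos: [511.9, 26.7, 197.1]
ee_rot: [-179.9, 0.1, 52.4]
force: [1.1, 0.2, 0.2]
grip_width: 0.503
gripper_force: 0.0
clock: 7.72
eef_pos: [512.7, 25.2, 197.3]
ee_rot: [-179.9, -0.1, 133.2]
force: [-0.8, 0.6, 0.8]
grip_width: 0.501
gripper_force: 0.0
```

View pics/w5.png

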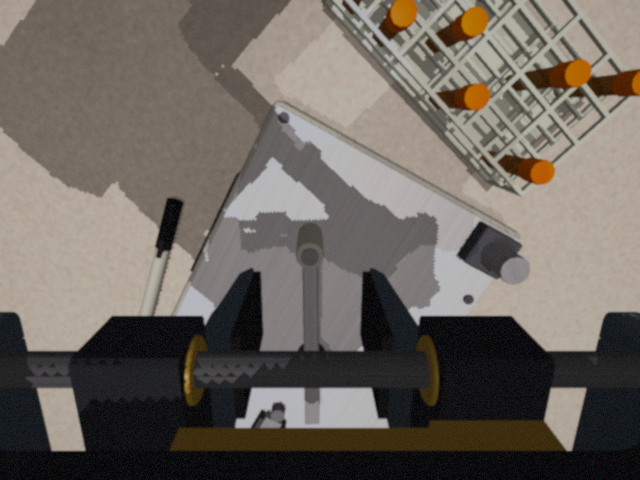

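The roller top is at (310,254) and the arm runs straight down the image to (312,410). Deck corners are at (279,103) and (519,240), the idler is at (515,269), and the rack is at upper right, clear of the arm's path.

```bash
python3 - <<'E'
from h import *
o=np.load("o5.npy",allow_pickle=True).item();m=model("wrist",o)
r=ray(m,(310,254),112);a,b=ray(m,(279,103),50),ray(m,(519,238),50)
print('roller',r,'edge',a,b,np.linalg.norm(b-a),np.degrees(np.arctan2(*(b-a)[1::-1])))
yaw=np.radians(np.degrees(np.arctan2(*(b-a)[1::-1])))
Rz=R.from_euler('z',yaw)
print('pivot by edge',.5*(a+b)+Rz.apply([10,-170,0]),'knob->pivot',np.array([556.5,-183.5,0])+Rz.apply([65,115,0]))
print('pivot by roller',r+Rz.apply([53,-97,0]), 'roller by pivot')
print(delta(o,[r[0],r[1],95]),o['ee_rot'][2])
v=r[:2]-np.array([556.5,-183.5]);print('knob-roller yaw',np.degrees(np.arctan2(v[1],v[0])-np.arctan2(212,12)),np.hypot(*v))
E
```

```text
roller [511.90979715  24.35340799 112.        ] edge [433.50884904  75.41970897  50.        ] [635.75024665 129.23326464  50.        ] 209.27847878166816 14.900338796383517
pivot by edge [588.0068397  -59.38580313  50.        ] knob->pivot [589.74341797 -55.65292275   0.        ]
pivot by roller [588.07008399 -55.75658332 112.        ] roller by pivot
[ -0.17496497  -1.08051842 102.25178856] 133.2430765000464
knob-roller yaw 15.347683605481544 212.58251434366144
```

```bash
python3 -m jog '[{"dx":0,"dy":-0.001,"dz":0.03,"yaw":0},{"dx":0,"dy":0,"dz":0.035,"yaw":0},{"dx":0,"dy":0,"dz":0.03,"yaw":0},{"dx":0,"dy":0,"dz":0.008,"yaw":0},{"dx":0,"dy":0,"dz":0,"yaw":0}]' && python3 -m jog '[{"dx":0,"dy":0,"dz":0,"yaw":0},{"dx":0,"dy":0,"dz":0,"yaw":0},{"dx":0,"dy":0,"dz":0,"yaw":0},{"dx":0,"dy":0,"dz":0,"yaw":0},{"dx":0,"dy":0,"dz":0,"yaw":0},{"dx":0,"dy":0,"dz":0,"yaw":0}]' 0 25
python3 - <<'E'
from h import *
o=bot.get_obs();print(o['eef_pos']);v=o['eef_pos'][:2]-np.array([588.5,-56]);print(np.hypot(*v),np.degrees(np.arctan2(v[1],v[0])))
E
```

```text
clock: 8.18
eef_pos: [511.1, 24.6, 93.2]
ee_rot: [-179.8, -0.2, 133.3]
force: [-0.7, -0.5, 0.2]
grip_width: 0.502
gripper_force: 0.0
clock: 8.68
eef_pos: [512.6, 24.2, 95.8]
ee_rot: [180.0, 0.1, 133.5]
force: [-2.4, -2.7, 10.7]
grip_width: 0.188
gripper_force: 25.0
[512.61703784  24.20889088  95.75936898]
110.41598671660664 133.4125114453917
```

```bash
python3 -m jog '[{"dx":-0.0003,"dy":0.0077,"dz":0,"yaw":4},{"dx":-0.0003,"dy":0.0077,"dz":0,"yaw":4},{"dx":-0.0003,"dy":0.0077,"dz":0,"yaw":4},{"dx":-0.0003,"dy":0.0077,"dz":0,"yaw":4},{"dx":-0.0003,"dy":0.0077,"dz":0,"yaw":4},{"dx":-0.0003,"dy":0.0077,"dz":0,"yaw":4},{"dx":-0.0003,"dy":0.0077,"dz":0,"yaw":4},{"dx":-0.0003,"dy":0.0077,"dz":0,"yaw":4},{"dx":-0.0003,"dy":0.0077,"dz":0,"yaw":4},{"dx":-0.0003,"dy":0.0077,"dz":0,"yaw":4},{"dx":0,"dy":0,"dz":0,"yaw":0},{"dx":0,"dy":0,"dz":0,"yaw":0}]'
python3 - <<'E'
from h import *
o=bot.get_obs();print(o['eef_pos']);v=o['eef_pos'][:2]-np.array([588.5,-56]);a=np.degrees(np.arctan2(v[1],v[0]));print(np.hypot(*v),a,np.radians(133.4-a))
Rm=R.from_euler('xyz',o['ee_rot'],degrees=True);print('tool force',Rm.inv().apply(o['force']))
E
```

```text
clock: 9.68
eef_pos: [581.5, 54.4, 95.7]
ee_rot: [-180.0, 0.0, 93.4]
force: [-7.9, 0.0, 14.5]
grip_width: 0.191
gripper_force: 25.0
[581.51572153  54.36763677  95.68735344]
110.5884053281805 93.6209598864981 0.6942752232635071
tool force [  0.48830279  -7.9342365  -14.53470661]
```

```bash
python3 -m jog '[{"dx":-0.0003,"dy":0.0077,"dz":0,"yaw":4},{"dx":-0.0003,"dy":0.0077,"dz":0,"yaw":4},{"dx":-0.0002,"dy":0.006,"dz":0,"yaw":3},{"dx":0,"dy":0,"dz":0,"yaw":0},{"dx":0,"dy":0,"dz":0,"yaw":0},{"dx":0,"dy":0,"dz":0,"yaw":0}]'
python3 - <<'E'
from h import *
o=bot.get_obs();print(o['eef_pos']);v=o['eef_pos'][:2]-np.array([588.5,-56]);a=np.degrees(np.arctan2(v[1],v[0]));print(np.hypot(*v),a,np.radians(133.4-a))
Rm=R.from_euler('xyz',o['ee_rot'],degrees=True);print('tool force',Rm.inv().apply(o['force']))
ims=bot.snapshot("side")[...,::-1];cv2.imwrite("pics/s6.png",cv2.resize(ims[170:350,220:460],(800,600)))
E
```

```text
clock: 10.18
eef_pos: [602.5, 53.7, 95.7]
ee_rot: [-179.9, -0.0, 82.5]
force: [-8.3, 2.0, 12.9]
grip_width: 0.189
gripper_force: 25.0
[602.50642171  53.71388362  95.74764423]
110.60432228689031 82.72479257530809 0.8844492186919505
tool force [  0.85610193  -8.45141983 -12.93500523]
```

View pics/s6.png

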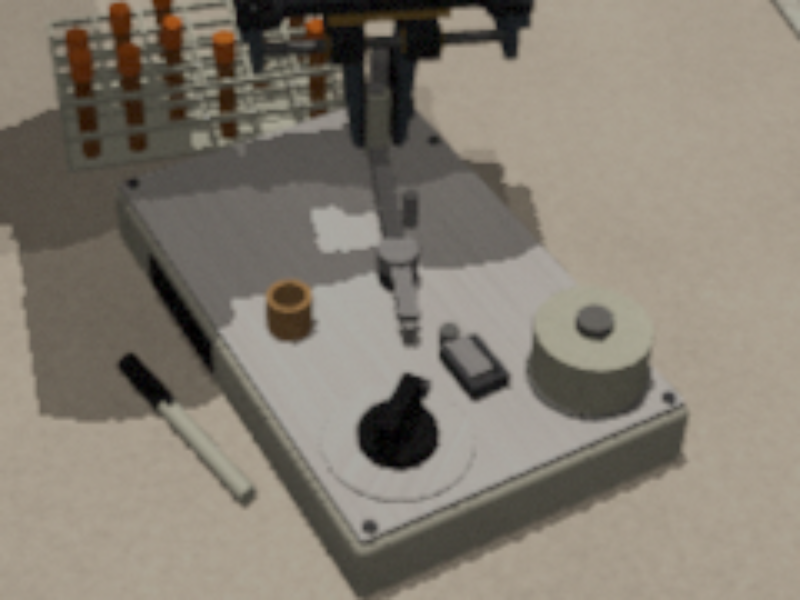

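The gripper holds the roller at (378,110) and the bar is just short of the stop post at (410,215). Core, pen, knob and roll haven't moved. One small nudge closer.

```bash
python3 -m jog '[{"dx":0,"dy":0.003,"dz":0,"yaw":1.5},{"dx":0,"dy":0,"dz":0,"yaw":0},{"dx":0,"dy":0,"dz":0,"yaw":0},{"dx":0,"dy":0,"dz":0,"yaw":0},{"dx":0,"dy":0,"dz":0,"yaw":0}]'
python3 - <<'E'
from h import *
o=bot.get_obs();v=o['eef_pos'][:2]-np.array([588.5,-56]);a=np.degrees(np.arctan2(v[1],v[0]));print(np.radians(133.4-a),o['force'],np.abs(o['qvel']).max())
E
```

```text
clock: 10.65
eef_pos: [605.4, 53.3, 95.7]
ee_rot: [-179.9, -0.0, 81.0]
force: [-8.3, 2.0, 13.8]
grip_width: 0.189
gripper_force: 25.0
0.9104750632767291 [-8.27581018  1.98370756 13.82837707] 0.1956265660590924
```

Holding steady at about 0.91 rad, with no contact at the stop post.

```bash
python3 -c "
from station import bot
print(bot.hand_in())"
```

```text
the job is handed in; nothing more can be done
None
```

I handed the job in at about 10.7 s: the knob's pointer faces the index mark to within about 1° and the knob is released. The gripper is still holding the tension arm past the click at about 0.91 rad (stop at 0.95), and nothing else appeared to have moved in the last picture.

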